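Refit the inspection cover of a gear reducer

ROBOT

A 7-joint arm with a two-finger parallel gripper is mounted at the origin on the work surface. World frame = base frame: x ahead of the robot, y to its left, z up, the work surface at z = 0. Lengths are in m, angles in rad, forces in N, time in s.
With the tool pointing down it reaches from about 0.4 to 0.85 m from the base axis. Payload 4.5 kg.
Tool frame: the origin (TCP) lies at the centre of the arm's flange, where the gripper is bolted on; the fingertips stand nose_length ahead of it and the grasp point (between the pads) lies 147 mm ahead of it (nose_length is the distance from the TCP to the fingertips, in m); z points along the fingers, y is the line along which they close (so a half turn about z gives the same grasp; the last joint's range is limited). The gripper opens to 88 mm and grips with 3 to 60 N. Pads are 18 mm wide; open, the fingers measure 123 mm over their backs; the gripper's body (75 mm by 187 mm) begins 45 mm behind the grasp point.
Start: joints at [-1.134, 0.689, -0.195, 1.565, 0.157, 0.902, -0.215], TCP at [0.245, 0.575, 0.405] pointing down, gripper open.
Joint ranges: [-3.01, 3.01], [-0.46, 2.08], [-1.47, 1.51], [0.13, 2.56], [-1, 4.14], [0.04, 2.09], [-2.66, 2.66]. Speed limits (rad/s): [2.57, 2.57, 3.14, 3.14, 3.14, 3.14, 3.14].

INTERFACE

Orientations are given as a unit quaternion [x, y, z, w].
In Python, from plant import * gives the robot as it stands.
- The arm moves only by the tool play_rows, never from a script. Its argument "rows" is a list that holds one entry, the list of rows, each a list of 6 numbers: the shift along the tool's x, y, z normalised to -1 to 1, where 1 is 0.5 m, then the turn, a rotation vector about the tool's x, y, z normalised to -1 to 1, where 1 is 0.5 rad. A call has 1 to 20 rows; each row is the pose to reach, as a shift and turn from the pose commanded when the call began, along the tool's axes at that moment; what a row does not reach only later rows make up. A row lasts 1/12 s, in which the tool goes at most 41.7 mm and 7.16 degrees, less where a joint would pass 70% of its speed; a pose out of reach is approached as far as the arm can. A call with a number of a shift or a turn outside -1 to 1 is refused whole. A call with a gripper value outside its range is refused whole. "claw" is the closure, from 0 (fully open) to 1 (shut), set as the call begins (left out, the last holds). The fingers move at their own pace and stop on an object; "squeeze" is the grip in N (left out, the last holds). Time passes only in rows, so rows that repeat a pose let the fingers close. It gives the time, the measured TCP pose, the force, the opening and the grip force at its end, in the units of the state.
- get_state(): the state, without advancing time (a new reading comes with each control period).
- snapshot(name): name is "scene" or "top" or "wrist"; returns a dict with "pixels" (400x640x3 uint8, blue, green, red), "camera_matrix" (3x3 intrinsics, pixels), "world_to_cam" (4x4, takes a point from world to camera coordinates); the wrist camera has in their place "mount" (4x4, takes a point from camera to tool coordinates, whose origin is the TCP and whose axes are the flange's). Camera axes: x right, y down, z forward; pixel columns grow to the right and rows downward; lengths in m; the calibration is good to about 2 mm. A picture is of the moment at which its call begins: read the wrist's pose just before it. There is no depth.
- finish_job(): hands the job in; it is judged then, once.
The state is a dict: "clock": time; "q": joint angles; "qd": joint speeds; "joint_torque": joint torques, N m; "tool_pos": TCP position; "eef_rot": TCP orientation; "contact_force": force on the tool from outside, world axes, zero at the start; "moment": the same for the moment, N m; "opening": opening from 0.0 (shut) to 1.0 (fully open); "finger_force": force on a finger pad.
Only numpy, scipy, OpenCV 4.12 (cv2) and the standard library are available. Lean on these libraries where they do the work, as an engineer would, in place of code of your own. Each camera call takes 0.05 s, during which the arm holds its last target. There are 200 camera calls.

TASK

Pick up the loose metal inspection cover by its handle and close the top of the gear reducer with it: hook the cover's tongue under the ledge of the housing with the cover tilted, then swing the other end down until the cover lies flat and fully home in its recess, and let go. Do not let the cover drop at any time, and leave the jar, the bearing and the spanner where they are.

Things in the scene. Friction and masses are not known exactly. Their poses are not given: they have to be found in the camera images.
- gearbox: Grey gear reducer fixed to the bench: open-topped box, x -74 to 70 mm, y -62 to 62, on a 180 x 160 mm foot plate; a shaft end sticks out to y = 104. Origin at bench height, z up; -x end (with the ledge) roughly faces the robot. Recess for the cover: x -66 (end wall under the ledge) to 62 (opposite end wall), y -54 to 54. Side walls and +x end wall are 8 mm thick, tops at z = 110.
- ledge_edge (a point): Middle of the ledge's lower free edge: (-46, 0, 109) mm in the gear reducer's frame, same axes. The ledge is 7 mm thick (z 109 to 116), spans the full width and overhangs from the -x end wall to this edge. Below it, for x -66 to -30, there is no seat: free down to z = 85, so a tilted tongue may dip below seat height there.
- seat (a point): Where the cover's origin lies when home: (-2, 0, 100) mm in the gear reducer's frame, same axes, the cover's axes parallel to them, with 4 mm play each way in x and y. The cover then rests on fixed seats with tops at z = 100: rails along both sides (x -30 to 62, |y| 40 to 54) and one at the +x end (x 46 to 62).
- cover: Loose aluminium inspection cover, 5 mm thick, 0.2 to 0.33 kg, starting flat on the bench, handle up. Origin at the middle of its underside, z up. Plate from x = -44 to 60 mm, 100 mm wide (y); at its -x end a tongue, 70 mm wide and equally thick and flush, goes on to x = -60 (120 mm long in all). Two small dark dots mark the +x corners.
- handle (a point): Middle of the handle bar: (2, 0, 34) mm in the cover's frame, same axes. Dark bridge handle along x: bar 12 mm wide (y), 60 mm long (x), 12 mm high (28 to 40 mm above the cover's underside), on two 12 x 12 mm legs at x = -22 and 26.
- lip (a point): Middle of the tongue's end edge at mid thickness: (-60, 0, 2.5) mm in the cover's frame, same axes.
- grease_jar: Bystander: jar, 68 mm diameter, 75 mm high; origin at the middle of its underside.
- bearing: Bystander: steel bearing ring, 72 mm outer diameter, 20 mm high, lying flat; origin at the middle of its underside.
- spanner: Bystander: steel spanner about 170 mm long, lying flat along its x axis; origin near the middle of its underside.
Not all that is in view belongs to the job. Leave any green look-alike of the cover alone.

How it is judged:
By the outcome, as a careful person would: the job done as asked, in the order asked, and still so for the second after the job is handed in, with the robot touching nothing.
It also fails if it takes over 54 s, if anything falls off the work surface, if the arm or the gripper's body presses on something with over 40 N, if the wrist force passes 120 N, or if a joint passes its speed limit or range.

## Working session

There is one attempt and no reset: what is moved stays moved. The work goes in short steps, Python scripts to look and compute and a tool call to move; the robot and the scene stay as the last step left them, time stands still between calls to the robot, and variables do not carry over. Pictures are saved under pics/ and viewed, at most 10 in all, crops included, and the job is handed in when it is done.

Besides the shell and the picture viewer there is one more tool, called after "Call:" as name([rows], argument=value, ...), one row to a line, values as JSON. play_rows: Moves the arm, as the interface text tells. Its arguments: {"type":"object","properties":{"rows":{"type":"array"},"claw":{"type":"number"},"squeeze":{"type":"number"}},"required":["rows"]}

```bash
ls; mkdir -p pics; python3 - <<'E'
from plant import *
import cv2
s=get_state();print({k:s[k] for k in('clock','tool_pos','eef_rot','contact_force','opening')})
try: print(nose_length)
except Exception as e: print(e)
for n in('scene','top'):
    p=snapshot(n);cv2.imwrite(f'pics/{n}0.png',p['pixels']);print(n,p['camera_matrix'],p['world_to_cam'])
E
```

```text
pics
{'clock': 0.0, 'tool_pos': array([0.24486722, 0.57468087, 0.40390586]), 'eef_rot': array([ 1.99980000e-01,  9.79799549e-01, -9.10237170e-04, -1.20237935e-04]), 'contact_force': array([ 0.00708765, -0.25563801,  0.19515403]), 'opening': 0.9993515373741546}
0.166
scene [[486.14849041   0.         317.5404924 ]
 [  0.         486.14849041 188.19594081]
 [  0.           0.           1.        ]] [[-0.05194542  0.99860988  0.00894332  0.01411292]
 [ 0.61926232  0.03923576 -0.78420325 -0.32776719]
 [-0.78346401 -0.03519751 -0.62043958  1.67556549]
 [ 0.          0.          0.          1.        ]]
top [[376.36061747   0.         312.23841434]
 [  0.         376.36061747 202.8073627 ]
 [  0.           0.           1.        ]] [[-0.00872692 -0.99993551  0.00726706  0.01300985]
 [-0.99515169  0.00797275 -0.09802829  0.62250568]
 [ 0.09796403 -0.00808732 -0.9951571   1.0876623 ]
 [ 0.          0.          0.          1.        ]]
```

View pics/scene0.png

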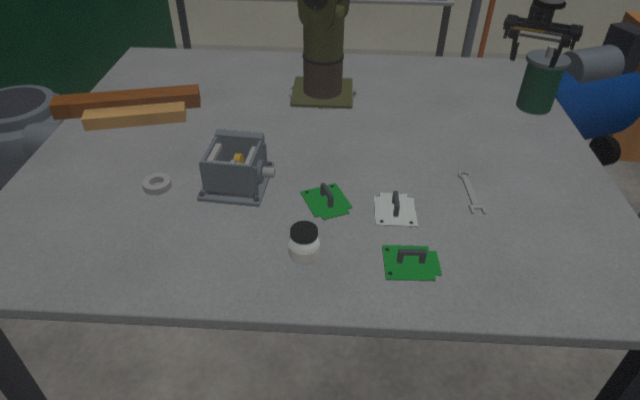

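View pics/top0.png

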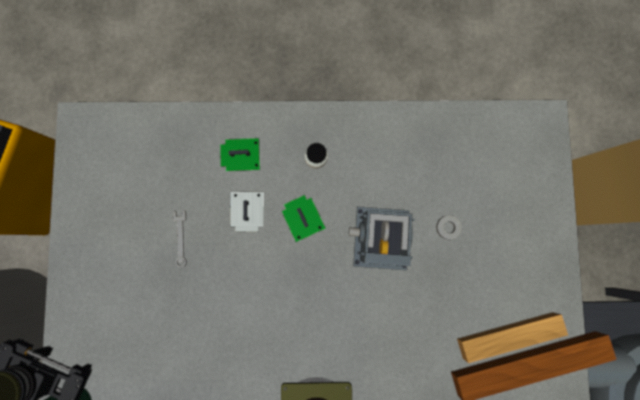

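The scene shows the robot at the back. In the top view, the white cover is at (247,211) with its dots and +x end upward, and the gearbox is at (385,238) with its shaft to the left. The jar is at (316,154), the bearing at (449,227), the spanner at (180,238), and there are two green decoys.

```bash
cat > h.py <<'E'
from plant import *
import cv2, numpy as np
from scipy.spatial.transform import Rotation as R
def T(s):
    M=np.eye(4);M[:3,:3]=R.from_quat(s['eef_rot']).as_matrix();M[:3,3]=s['tool_pos'];return M
def look(n,save=None):
    s=get_state();p=snapshot(n)
    C=T(s)@p['mount'] if n=='wrist' else np.linalg.inv(p['world_to_cam'])
    if save: cv2.imwrite('pics/'+save,p['pixels'])
    return p['pixels'],p['camera_matrix'],C
def cast(uv,K,C,z):
    uv=np.atleast_2d(uv).astype(float)
    d=np.c_[uv,np.ones(len(uv))]@np.linalg.inv(K).T@C[:3,:3].T
    return C[:3,3]+d*((z-C[2,3])/d[:,2])[:,None]
def proj(P,K,C):
    P=np.atleast_2d(P);q=(P-C[:3,3])@C[:3,:3]@K.T;return q[:,:2]/q[:,2:]
def move(pos,rotm):
    """print row numbers for tool target"""
    M=T(get_state());d=M[:3,:3].T@(np.asarray(pos)-M[:3,3])/.5
    r=R.from_matrix(M[:3,:3].T@rotm).as_rotvec()/.5
    print('shift',d.round(4),'turn',r.round(4))
def rot(yaw,tilt=0):
    """tool rotation for cover yaw, tilt (tongue down), tool y along -cover y... x_tool=-x_cover"""
    Rc=R.from_euler('z',yaw).as_matrix()@R.from_euler('y',-tilt).as_matrix()
    return Rc@np.diag([-1.,1,-1])
E
python3 - <<'E'
from h import *
im,K,C=look('top')
hsv=cv2.cvtColor(im,cv2.COLOR_BGR2HSV)
m=((hsv[...,1]<40)&(hsv[...,2]>170)).astype(np.uint8)
m[:, :215]=0;m[:,290:]=0
c=max(cv2.findContours(m,0,2)[0],key=cv2.contourArea)
r=cv2.minAreaRect(c);print(r,cv2.contourArea(c))
b=cast(cv2.boxPoints(r),K,C,.005);print(b.round(3),b.mean(0))
g=cast([[385,238],[354,207],[413,208],[411,269],[354,267]],K,C,.0);print(g.round(3))
p=snapshot('wrist');print(p['camera_matrix'],p['mount'])
E
```

```text
((247.0, 211.0), (38.0, 32.0), 90.0) 1055.5
[[0.66  0.255 0.005]
 [0.659 0.157 0.005]
 [0.544 0.157 0.005]
 [0.545 0.253 0.005]] [0.60204158 0.20539892 0.005     ]
[[ 0.517 -0.212  0.   ]
 [ 0.612 -0.12   0.   ]
 [ 0.607 -0.3    0.   ]
 [ 0.423 -0.288  0.   ]
 [ 0.431 -0.116  0.   ]]
[[350.25887664   0.         312.80199482]
 [  0.         350.25887664 198.53206772]
 [  0.           0.           1.        ]] [[ 5.59721624e-04 -9.51948401e-01 -3.06257946e-01  7.88747210e-02]
 [ 9.99998988e-01  1.32334587e-04  1.41627463e-03  4.99550489e-04]
 [-1.30769185e-03 -3.06258429e-01  9.51947512e-01  1.97732641e-02]
 [ 0.00000000e+00  0.00000000e+00  0.00000000e+00  1.00000000e+00]]
```

```bash
python3 - <<'E'
from h import *
move([0.604,0.205,0.32],rot(0))
E
```

```text
shift [-0.9505 -0.3987  0.1689] turn [-2.200e-03 -3.000e-04 -8.056e-01]
```

Call:
play_rows([
  [[-0.95,-0.4,0.168,-0.002,0,-0.806],[-0.95,-0.4,0.168,-0.002,0,-0.806],[-0.95,-0.4,0.168,-0.002,0,-0.806],[-0.95,-0.4,0.168,-0.002,0,-0.806],[-0.95,-0.4,0.168,-0.002,0,-0.806],[-0.95,-0.4,0.168,-0.002,0,-0.806],[-0.95,-0.4,0.168,-0.002,0,-0.806],[-0.95,-0.4,0.168,-0.002,0,-0.806],[-0.95,-0.4,0.168,-0.002,0,-0.806],[-0.95,-0.4,0.168,-0.002,0,-0.806],[-0.95,-0.4,0.168,-0.002,0,-0.806],[-0.95,-0.4,0.168,-0.002,0,-0.806],[-0.95,-0.4,0.168,-0.002,0,-0.806],[-0.95,-0.4,0.168,-0.002,0,-0.806],[-0.95,-0.4,0.168,-0.002,0,-0.806],[-0.95,-0.4,0.168,-0.002,0,-0.806],[-0.95,-0.4,0.168,-0.002,0,-0.806]],
], claw=0)

```text
clock: 1.62
tool_pos: [0.6024, 0.2069, 0.321]
eef_rot: [-0.002, 1.0, 0.001, -0.0]
contact_force: [0.0, 0.0, -0.1]
opening: 1.001
finger_force: 0.0
```

```bash
python3 - <<'E'
from h import *
im,K,C=look('wrist','w1.png')
s=get_state();print(s['clock'],s['tool_pos'],s['eef_rot'],s['contact_force'])
E
```

```text
1.6667 [0.60248143 0.20680914 0.3210854 ] [-1.74145839e-03  9.99997830e-01  1.13870785e-03 -1.06324230e-04] [-0.78458316  0.03082619  0.27345869]
```

View pics/w1.png

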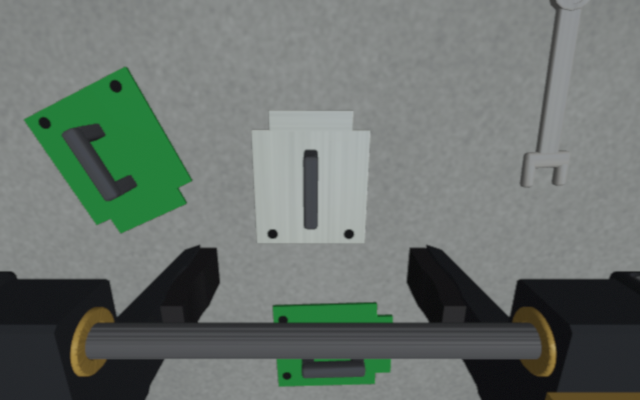

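The wrist view shows the white cover with its tongue up at row 111, its dots at (272,234) and (349,234), and its handle at (311,190). It is unobstructed.

```bash
python3 - <<'E'
from h import *
im,K,C=look('wrist')
hsv=cv2.cvtColor(im,cv2.COLOR_BGR2HSV)
g=hsv[...,2]; roi=np.zeros_like(g);roi[95:260,235:390]=1
m=((hsv[...,1]<40)&(g>150)&(roi>0)).astype(np.uint8)
m=cv2.morphologyEx(m,2,np.ones((3,3)))
c=max(cv2.findContours(m,0,1)[0],key=cv2.contourArea)
w=cast(c[:,0,:],K,C,.005)[:,:2].astype(np.float32)
r=cv2.minAreaRect(w);b=cv2.boxPoints(r);print('rect',r,'\n',b)
d=((g<70)&(roi>0)).astype(np.uint8)
for k in cv2.findContours(d,0,1)[0]:
    A=cv2.contourArea(k)
    if A>25:
        M=cv2.moments(k);u=[M['m10']/M['m00'],M['m01']/M['m00']]
        rr=cv2.minAreaRect(k)
        print('dark',A,np.round(u,1),cast(u,K,C,.005 if A<300 else .04)[0].round(4),rr)
        if A>300:
            q=cv2.minAreaRect(cast(k[:,0,:],K,C,.04)[:,:2].astype(np.float32));print('handle',q)
E
```

```text
rect ((0.6025856733322144, 0.20637497305870056), (0.1198151558637619, 0.10010166466236115), 0.08257230371236801) 
 [[0.54260606 0.2563394 ]
 [0.5427503  0.15623786]
 [0.6625653  0.15641055]
 [0.66242105 0.2565121 ]]
dark 44.5 [348.5 233.5] [0.6528 0.2411 0.005 ] ((348.5, 233.5), (7.0, 7.0), 90.0)
dark 45.0 [272.2 233.4] [0.6529 0.1711 0.005 ] ((272.0, 233.5), (7.0, 8.0), 90.0)
dark 97.0 [309.  166.9] [0.5905 0.2048 0.005 ] ((309.3812561035156, 188.06272888183594), (11.227099418640137, 76.12439727783203), 1.9091522693634033)
```

```bash
python3 - <<'E'
from h import *
move([0.6046,0.2063,0.183],rot(0.001))
E
```

```text
shift [-0.0039 -0.0012  0.2763] turn [0.004  0.0002 0.0044]
```

Call:
play_rows([
  [[-0.004,-0.001,0.06,0.004,0,0.004],[-0.004,-0.001,0.12,0.004,0,0.004],[-0.004,-0.001,0.18,0.004,0,0.004],[-0.004,-0.001,0.22,0.004,0,0.004],[-0.004,-0.001,0.25,0.004,0,0.004],[-0.004,-0.001,0.276,0.004,0,0.004],[-0.004,-0.001,0.276,0.004,0,0.004],[-0.004,-0.001,0.276,0.004,0,0.004],[-0.004,-0.001,0.276,0.004,0,0.004]],
], claw=0)

```text
clock: 2.47
tool_pos: [0.6061, 0.2049, 0.1839]
eef_rot: [0.001, 1.0, 0.0, 0.001]
contact_force: [-0.1, 0.9, 0.3]
opening: 1.002
finger_force: 0.0
```

Call:
play_rows([
  [[0,0,0,0,0,0],[0,0,0,0,0,0],[0,0,0,0,0,0],[0,0,0,0,0,0],[0,0,0,0,0,0],[0,0,0,0,0,0],[0,0,0,0,0,0],[0,0,0,0,0,0],[0,0,0,0,0,0],[0,0,0,0,0,0],[0,0,0,0,0,0],[0,0,0,0,0,0]],
], claw=1, squeeze=45)

```text
clock: 3.47
tool_pos: [0.6056, 0.2047, 0.1827]
eef_rot: [0.001, 1.0, -0.0, 0.0]
contact_force: [0.0, 0.5, -0.5]
opening: 0.128
finger_force: 45.0
```

Call:
play_rows([
  [[0,0,-0.01,0,0,0],[0,0,-0.03,0,0,0],[0,0,-0.06,0,0,0],[0,0,-0.1,0,0,0],[0,0,-0.15,0,0,0],[0,-0.02,-0.2,0,0,0],[0,-0.06,-0.25,0,0,0],[0.01,-0.11,-0.3,0,0,0],[0.02,-0.17,-0.35,0,0,0],[0.03,-0.23,-0.4,0,0,0],[0.04,-0.3,-0.45,0,0,0],[0.05,-0.37,-0.5,0,0,0],[0.06,-0.44,-0.54,0,0,0],[0.07,-0.51,-0.56,0,0,0],[0.08,-0.58,-0.57,0,0,0],[0.09,-0.65,-0.57,0,0,0],[0.09,-0.71,-0.57,0,0,0],[0.09,-0.76,-0.57,0,0,0],[0.09,-0.8,-0.57,0,0,0],[0.09,-0.82,-0.57,0,0,0]],
])

```text
clock: 5.13
tool_pos: [0.5586, -0.2088, 0.4692]
eef_rot: [0.003, 1.0, -0.002, 0.0]
contact_force: [-0.1, -0.1, -2.0]
opening: 0.124
finger_force: 45.0
```

Call:
play_rows([
  [[0,0,0,0,0,0],[0,0,0,0,0,0],[0,0,0,0,0,0]],
])

```text
clock: 5.38
tool_pos: [0.56, -0.2029, 0.4686]
eef_rot: [-0.001, 1.0, 0.0, 0.0]
contact_force: [0.0, -0.1, -3.0]
opening: 0.128
finger_force: 45.0
```

```bash
python3 - <<'E'
from h import *
im,K,C=look('wrist','w2.png')
s=get_state();print(s['clock'],s['tool_pos'],s['eef_rot'],s['contact_force'],s['moment'],s['finger_force'],s['opening'])
E
```

```text
5.4333 [ 0.56005898 -0.20282154  0.46850309] [-8.37223453e-04  9.99999580e-01  2.20751160e-04  3.00838915e-04] [ 2.31519817e-01 -2.89361922e-05 -2.66632761e+00] [ 0.00722703 -0.02981455 -0.00337228] 44.99998837709427 0.12709578416177753
```

View pics/w2.png

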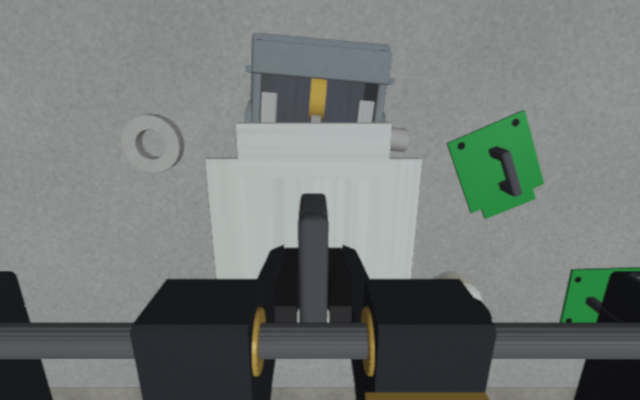

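The cover is held flat. The ledge is visible as a light band with far edge (254,35)–(390,46) and free edge near rows 70–82, so the gearbox is yawed a few degrees. I'll look closer for its exact edges.

```bash
python3 - <<'E'
import cv2
i=cv2.imread('pics/w2.png')[22:132,230:412]
cv2.imwrite('pics/c2.png',cv2.resize(cv2.convertScaleAbs(i,alpha=1.6),None,fx=4.35,fy=4.35,interpolation=cv2.INTER_CUBIC))
E
```

```text
(no output)
```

View pics/c2.png

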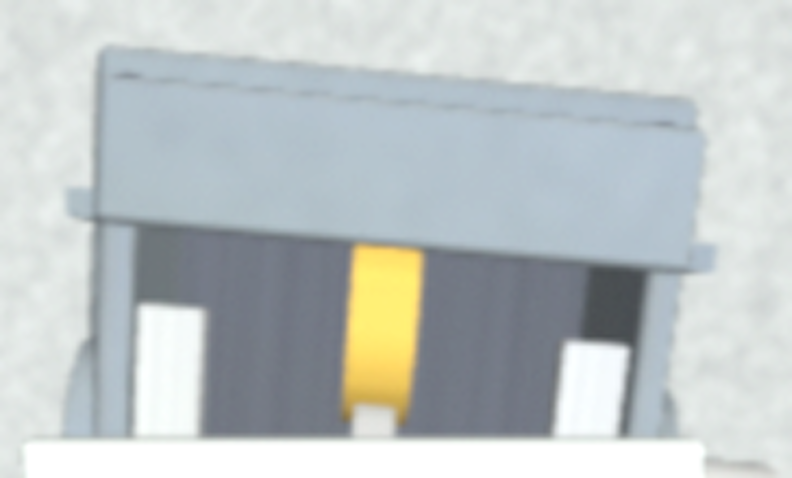

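```bash
cat >> h.py <<'E'
E
python3 - <<'E'
from h import *
# pose at picture time was the present one (arm holding)
_,K,C=look('wrist')
c=np.array([[97,218],[692,271],[103,74],[704,130]])
uv=(c+.5)/4.35-.5+[230,22]
P=cast(uv,K,C,.116);print(P.round(4))
L,Rr,L2,R2=P[:,:2]
e=Rr-L;yaw=np.arctan2(-e[0],e[1]);print('len',np.linalg.norm(e),'yaw',yaw,'rear len',np.linalg.norm(R2-L2),np.arctan2(-(R2-L2)[0],(R2-L2)[1]))
ex=np.array([np.cos(yaw),np.sin(yaw)])
o=(L+Rr)/2+.046*ex;o2=(L2+R2)/2+.074*ex;print('gearbox origin',o,o2)
# held cover: plate/tongue corners in tool frame
im,K,C=look('wrist');s=get_state();M=T(s)
hsv=cv2.cvtColor(im,cv2.COLOR_BGR2HSV);m=((hsv[...,1]<40)&(hsv[...,2]>165)).astype(np.uint8);m[:118]=0;m[270:]=0;m[:,:200]=0;m[:,430:]=0
k=max(cv2.findContours(m,0,1)[0],key=cv2.contourArea);x,y,w,h=cv2.boundingRect(k);print(x,y,w,h)
E
```

```text
[[ 0.4698 -0.2566  0.116 ]
 [ 0.4799 -0.1337  0.116 ]
 [ 0.4427 -0.2541  0.116 ]
 [ 0.4528 -0.1331  0.116 ]]
len 0.12336460195775563 yaw -0.0817204979154205 rear len 0.12134837854045409 -0.08312802562965955
gearbox origin [ 0.52070117 -0.19892277] [ 0.52151782 -0.19963493]
206 124 216 146
```

```bash
cat >> h.py <<'E'
G=np.eye(4);G[:3,:3]=R.from_euler('z',-.082).as_matrix();G[:3,3]=[.521,-.1993,0]
CT=np.eye(4);CT[:3,:3]=np.diag([-1.,1,-1]);CT[:3,3]=[.003,0,.1827]  # cover in tool
def tool_for(tipx,tipz,deg,y=0):
    Cv=np.eye(4);Cv[:3,:3]=R.from_euler('y',-deg,degrees=True).as_matrix()
    Cv[:3,3]=np.array([tipx,y,tipz])/1e3-Cv[:3,:3]@[-.06,0,0]
    return G@Cv@np.linalg.inv(CT)
def rows(wps):
    for w in wps: X=tool_for(*w);print(w,end=' ');move(X[:3,3],X[:3,:3])
E
python3 - <<'E'
from h import *
im,K,C=look('wrist');M=T(get_state())
d=np.c_[[[238,124],[390,124],[208,159],[421,159]],np.ones(4)]@np.linalg.inv(K).T@(np.linalg.inv(M)@C)[:3,:3].T
o=(np.linalg.inv(M)@C)[:3,3];print((o+d*((.1777-o[2])/d[:,2])[:,None]).round(4))
rows([(-24.4,167,20),(-24.4,107,20)])
E
```

```text
[[ 0.0625 -0.0324  0.1777]
 [ 0.0625  0.0351  0.1777]
 [ 0.0467 -0.0471  0.1777]
 [ 0.0468  0.0503  0.1777]]
(-24.4, 167, 20) shift [0.1334 0.0135 0.216 ] turn [ 0.0281 -0.697   0.1638]
(-24.4, 107, 20) shift [0.1334 0.0135 0.336 ] turn [ 0.0281 -0.697   0.1638]
```

```bash
sed -i 's/\[.003,0,.1827\]/[.003,.0012,.1835]/' h.py; python3 - <<'E'
from h import *
rows([(-24.4,167,20),(-24.4,137,20)])
E
```

```text
(-24.4, 167, 20) shift [0.1341 0.0111 0.2145] turn [ 0.0281 -0.697   0.1638]
(-24.4, 137, 20) shift [0.1341 0.0112 0.2745] turn [ 0.0281 -0.697   0.1638]
```

Call:
play_rows([
  [[0.01,0.001,0.02,0.003,-0.07,0.016],[0.03,0.002,0.05,0.006,-0.15,0.035],[0.05,0.004,0.08,0.01,-0.25,0.06],[0.07,0.006,0.11,0.014,-0.35,0.08],[0.09,0.007,0.14,0.018,-0.45,0.106],[0.11,0.009,0.17,0.022,-0.55,0.13],[0.125,0.01,0.2,0.026,-0.64,0.15],[0.134,0.011,0.214,0.028,-0.697,0.164],[0.134,0.011,0.214,0.028,-0.697,0.164],[0.134,0.011,0.214,0.028,-0.697,0.164],[0.134,0.011,0.214,0.028,-0.697,0.164],[0.134,0.011,0.214,0.028,-0.697,0.164]],
])

```text
clock: 6.58
tool_pos: [0.4939, -0.1995, 0.362]
eef_rot: [0.041, 0.984, -0.008, 0.174]
contact_force: [-0.1, -1.4, -3.3]
opening: 0.128
finger_force: 45.0
```

```bash
python3 - <<'E'
from h import *
look('wrist','w3.png')
s=get_state();print(s['clock'],s['contact_force'],s['finger_force'])
rows([(-24.4,167,20),(-24.4,107,20)])
E
```

```text
6.6333 [ 0.68819493 -1.06083765 -2.1687019 ] 44.999762400984764
(-24.4, 167, 20) shift [0.0022 0.0027 0.001 ] turn [-0.0026  0.0034 -0.0037]
(-24.4, 107, 20) shift [0.0434 0.0028 0.1137] turn [-0.0026  0.0034 -0.0037]
```

View pics/w3.png

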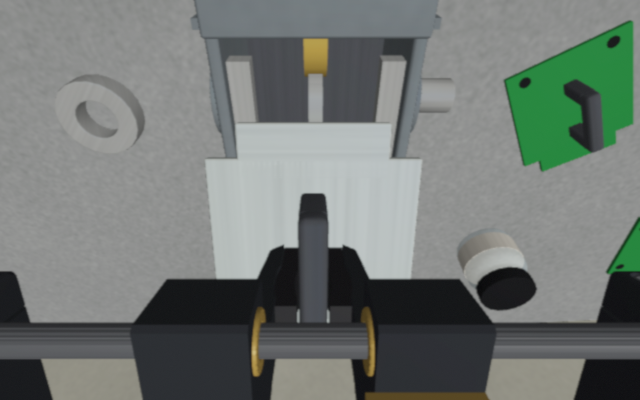

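The view shows the tilted cover aligned with the recess: tongue at columns 237–391, recess walls about 220–413 beyond it, and the ledge's free edge at row 38. I'll descend and then slide the tongue in.

Call:
play_rows([
  [[0.005,0.003,0.01,-0.003,0.003,-0.004],[0.012,0.003,0.03,-0.003,0.003,-0.004],[0.02,0.003,0.05,-0.003,0.003,-0.004],[0.03,0.003,0.075,-0.003,0.003,-0.004],[0.038,0.003,0.1,-0.003,0.003,-0.004],[0.043,0.003,0.113,-0.003,0.003,-0.004],[0.043,0.003,0.113,-0.003,0.003,-0.004],[0.043,0.003,0.113,-0.003,0.003,-0.004],[0.043,0.003,0.113,-0.003,0.003,-0.004]],
])

```text
clock: 7.38
tool_pos: [0.4925, -0.1981, 0.3005]
eef_rot: [0.04, 0.984, -0.007, 0.173]
contact_force: [-0.0, -0.7, -2.1]
opening: 0.125
finger_force: 45.0
```

```bash
python3 - <<'E'
from h import *
s=get_state();print(s['clock'],s['contact_force'],s['finger_force'])
rows([(-24.4,107,20),(-43,100.2,20),(-62,93.2,20)])
_,K,C=look('wrist','w4.png'); print(s['tool_pos'])
E
```

```text
7.3833 [-0.00295913 -0.67398842 -2.07890393] 45.00014014542103
(-24.4, 107, 20) shift [-0.0013 -0.0001 -0.0005] turn [ 0.0014 -0.0038 -0.0003]
(-43, 100.2, 20) shift [ 0.0383 -0.0001 -0.0004] turn [ 0.0014 -0.0038 -0.0003]
(-62, 93.2, 20) shift [ 0.0788 -0.0001 -0.0001] turn [ 0.0014 -0.0038 -0.0003]
[ 0.49249245 -0.19811074  0.30052145]
```

View pics/w4.png

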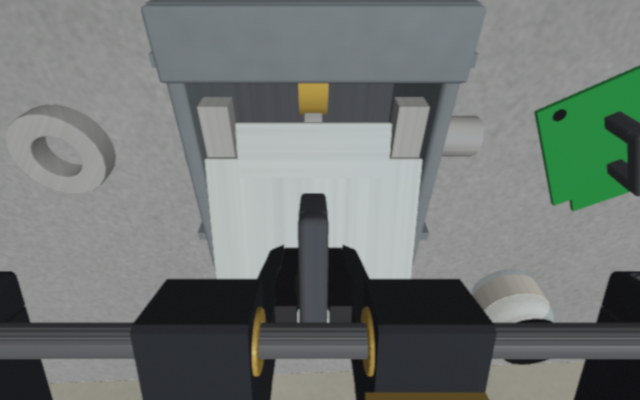

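The cover sits centred between the walls, with the tongue end at row 123, ahead of the ledge edge at row 80.

Call:
play_rows([
  [[0.008,0,0,0.001,-0.003,0],[0.018,0,0,0.001,-0.003,0],[0.028,0,0,0.001,-0.003,0],[0.038,0,0,0.001,-0.003,0],[0.048,0,0,0.001,-0.003,0],[0.058,0,0,0.001,-0.003,0],[0.068,0,0,0.001,-0.003,0],[0.074,0,0,0.001,-0.003,0],[0.077,0,0,0.001,-0.003,0],[0.077,0,0,0.001,-0.003,0],[0.077,0,0,0.001,-0.003,0]],
])

```text
clock: 8.35
tool_pos: [0.4563, -0.1953, 0.2879]
eef_rot: [0.041, 0.984, -0.007, 0.173]
contact_force: [-0.1, -0.8, -3.4]
opening: 0.125
finger_force: 45.0
```

```bash
python3 - <<'E'
from h import *
s=get_state();print(s['clock'],s['contact_force'],s['moment'],s['finger_force'])
rows([(-62,93.2,20),(-62,94.9,15),(-62,96.6,10),(-62,98.3,5),(-62,100.5,0)])
_,K,C=look('wrist','w5.png')
E
```

```text
8.35 [-0.08960244 -0.77344185 -3.44385435] [0.08610195 0.50899846 0.03203709] 44.99984834343195
(-62, 93.2, 20) shift [0.002  0.0002 0.0007] turn [-0.001  -0.001  -0.0005]
(-62, 94.9, 15) shift [-0.0307  0.0002  0.0099] turn [-0.001   0.1735 -0.0006]
(-62, 96.6, 10) shift [-0.0622  0.0003  0.0218] turn [-0.001   0.348  -0.0006]
(-62, 98.3, 5) shift [-0.0922  0.0003  0.0362] turn [-0.0009  0.5226 -0.0007]
(-62, 100.5, 0) shift [-0.121   0.0003  0.0522] turn [-0.0009  0.6971 -0.0007]
```

View pics/w5.png

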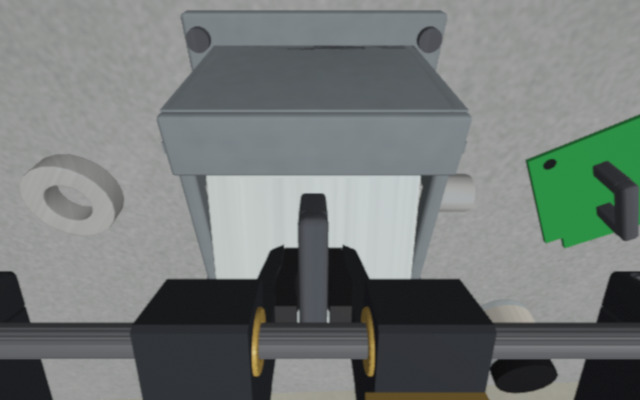

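The ledge's front edge at row 175 now hides the tongue, and the force reads only the weight, so it is hooked. Next I'll swing it down.

Call:
play_rows([
  [[0.002,0,0.001,0,0,0],[-0.006,0,0.003,0,0.04,0],[-0.014,0,0.005,0,0.085,0],[-0.022,0,0.007,0,0.13,0],[-0.031,0,0.01,0,0.174,0],[-0.039,0,0.013,0,0.217,0],[-0.047,0,0.016,0,0.261,0],[-0.055,0,0.019,0,0.305,0],[-0.062,0,0.022,0,0.348,0],[-0.07,0,0.025,0,0.392,0],[-0.078,0,0.029,0,0.435,0],[-0.085,0,0.032,0,0.48,0],[-0.092,0,0.036,0,0.523,0],[-0.099,0,0.04,0,0.567,0],[-0.104,0,0.042,0,0.597,0],[-0.104,0,0.042,0,0.597,0],[-0.104,0,0.042,0,0.597,0]],
])

```text
clock: 9.82
tool_pos: [0.5121, -0.1998, 0.2858]
eef_rot: [0.041, 0.999, -0.001, 0.025]
contact_force: [-0.2, -0.5, -2.4]
opening: 0.123
finger_force: 45.0
```

```bash
python3 - <<'E'
from h import *
s=get_state();print(s['clock'],s['contact_force'],s['moment'],s['finger_force'],s['opening'])
rows([(-62,99,3),(-62,99.6,1.5),(-62,100.5,0),(-62,98.5,0)])
E
```

```text
9.8167 [-0.24647324 -0.50803508 -2.35247867] [ 0.03996378  0.06148866 -0.02238328] 44.99989461153746 0.12341565091516644
(-62, 99, 3) shift [-0.0002  0.      0.0004] turn [-0.0008 -0.0038 -0.0003]
(-62, 99.6, 1.5) shift [-0.0099  0.      0.0026] turn [-0.0008  0.0486 -0.0003]
(-62, 100.5, 0) shift [-0.0194  0.      0.0045] turn [-0.0008  0.1009 -0.0004]
(-62, 98.5, 0) shift [-0.0192  0.      0.0085] turn [-0.0008  0.1009 -0.0004]
```

Call:
play_rows([
  [[-0.005,0,0.001,0,0.024,0],[-0.01,0,0.0026,0,0.049,0],[-0.015,0,0.0035,0,0.075,0],[-0.019,0,0.0045,0,0.101,0],[-0.019,0,0.0045,0,0.101,0],[-0.019,0,0.0045,0,0.101,0]],
])

```text
clock: 10.32
tool_pos: [0.5217, -0.2006, 0.284]
eef_rot: [0.041, 0.999, -0.0, -0.0]
contact_force: [0.6, 0.3, -3.7]
opening: 0.126
finger_force: 45.0
```

Call:
play_rows([
  [[0,0,0.0005,0,0,0],[0,0,0.001,0,0,0],[0,0,0.0015,0,0,0],[0,0,0.002,0,0,0],[0,0,0.002,0,0,0]],
])

```text
clock: 10.73
tool_pos: [0.5214, -0.2007, 0.283]
eef_rot: [0.041, 0.999, -0.0, -0.0]
contact_force: [0.1, -0.4, -3.1]
opening: 0.124
finger_force: 45.0
```

```bash
python3 - <<'E'
from h import *
s=get_state();print(s['clock'],s['contact_force'],s['moment'],s['finger_force'],s['opening'])
rows([(-62,100,0)])
E
```

```text
10.7333 [ 0.11148983 -0.38175405 -3.11147036] [ 0.04577481 -0.05826031  0.01908423] 44.999777153134346 0.12394700787358985
(-62, 100, 0) shift [-0.0009  0.0003 -0.0009] turn [-0.001  -0.0012 -0.0007]
```

Call:
play_rows([
  [[0,0,0.001,0,0,0],[0,0,0.002,0,0,0],[0,0,0.002,0,0,0]],
])

```text
clock: 10.98
tool_pos: [0.5215, -0.2006, 0.2827]
eef_rot: [0.041, 0.999, -0.0, -0.0]
contact_force: [-1.6, -0.8, 3.3]
opening: 0.129
finger_force: 45.0
```

Call:
play_rows([
  [[0,0,0.001,0,0,0],[0,0,0.002,0,0,0],[0,0,0.002,0,0,0]],
])

```text
clock: 11.23
tool_pos: [0.5215, -0.2005, 0.2826]
eef_rot: [0.041, 0.999, -0.001, 0.0]
contact_force: [-3.9, -0.4, 12.7]
opening: 0.133
finger_force: 45.0
```

```bash
python3 - <<'E'
from h import *
s=get_state();print(s['clock'],s['contact_force'],s['moment'])
im,K,C=look('scene');u=proj([.521,-.2,.11],K,C)[0].astype(int);print(u)
cv2.imwrite('pics/s1.png',cv2.resize(im[u[1]-60:u[1]+60,u[0]-80:u[0]+80],None,fx=5,fy=5,interpolation=2))
E
```

```text
11.2333 [-3.92486411 -0.3700735  12.7352036 ] [ 0.02551095  0.85217962 -0.035637  ]
[232 148]
```

View pics/s1.png

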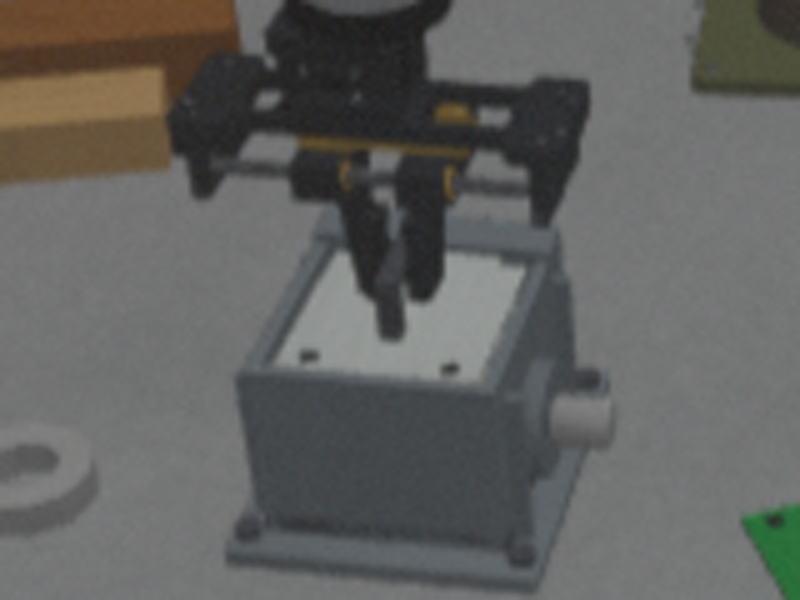

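The scene crop shows the cover in the recess below the wall tops, with both dots visible at (310,356) and (450,369) and the load nearly central. I'll ease the push and release.

Call:
play_rows([
  [[0,0,-0.001,0,0,0],[0,0,-0.0015,0,0,0],[0,0,-0.0015,0,0,0]],
])

```text
clock: 11.53
tool_pos: [0.5215, -0.2006, 0.2826]
eef_rot: [0.041, 0.999, -0.001, -0.0]
contact_force: [-2.4, 0.4, 6.6]
opening: 0.13
finger_force: 45.0
```

Call:
play_rows([
  [[0,0,0,0,0,0],[0,0,0,0,0,0],[0,0,0,0,0,0],[0,0,0,0,0,0],[0,0,0,0,0,0],[0,0,0,0,0,0]],
], claw=0.6)

```text
clock: 12.03
tool_pos: [0.5216, -0.2006, 0.2817]
eef_rot: [0.041, 0.999, -0.0, -0.0]
contact_force: [-0.3, -0.1, 0.9]
opening: 0.401
finger_force: 0.0
```

Released. Next I'll retreat straight up, then look.

Call:
play_rows([
  [[0,0,-0.01,0,0,0],[0,0,-0.03,0,0,0],[0,0,-0.06,0,0,0],[0,0,-0.1,0,0,0],[0,0,-0.15,0,0,0],[0,0,-0.2,0,0,0],[0,0,-0.25,0,0,0],[0,0,-0.3,0,0,0],[0,0,-0.32,0,0,0],[0,0,-0.32,0,0,0],[0,0,-0.32,0,0,0]],
])

```text
clock: 12.95
tool_pos: [0.5213, -0.2007, 0.4418]
eef_rot: [0.041, 0.999, -0.0, -0.0]
contact_force: [0.4, -0.7, -0.7]
opening: 0.401
finger_force: 0.0
```

```bash
python3 - <<'E'
from h import *
im,K,C=look('wrist');s=get_state();print(s['clock'],s['contact_force'])
a,K2,C2=look('scene')
i=im[0:300,140:520]; u=proj([.521,-.2,.11],K2,C2)[0].astype(int)
b=cv2.resize(a[u[1]-37:u[1]+38,u[0]-50:u[0]+50],(400,300),interpolation=2)
cv2.imwrite('pics/f.png',cv2.convertScaleAbs(np.hstack([i,b]),alpha=1.2))
E
```

```text
13.0 [-0.07697774  0.2465469  -0.91546268]
```

View pics/f.png

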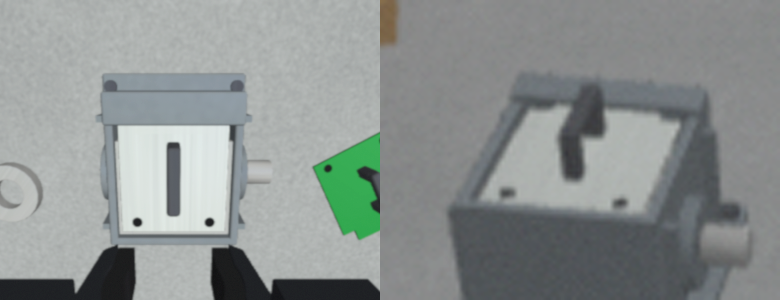

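The cover lies flat and centred in the recess with its tongue under the ledge, and the gripper is clear. I'm handing it in.

```bash
python3 -c "
from plant import *
print(finish_job())"
```

```text
the job is handed in; nothing more can be done
None
```

The cover is hooked under the ledge, lies flat in its recess and has been released, with the gripper clear. I handed the job in at about 13 s; no verdict was returned.

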